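Set the counting rail's cursor at the five-bead bar

TASK

Push the wooden cursor along the counting rail, with a fingertip against its side, until it clicks into the notch straight in front of the five-bead bar, the tallest one in the stand, and leave it resting in that notch. Only push the cursor, never pinch it between the fingers, and leave the bead bars and the other things where they stand.

Things in the scene. Friction and masses are not known exactly. Their poses are not given: they have to be found in the camera images.
- board: fixed oak counting board, 300 mm long, base top 16 mm high. Origin: on the shelf under the middle of the rail; y runs along the rail, x across it towards the stand of bead bars, z up. The rail lies along x = 0, 24 mm wide, top at 24 mm, cut by five cross notches 12 mm wide, centred at y = -90, -45, 0, 45 and 90 mm
- cursor (a joint): cursor position in m along the board's y, 0 at the middle notch, travel +-0.115; it slides this way only and starts within 20 mm of 0. Sliding takes about 1 N. A sprung roller pin in it drops into each notch it crosses: pushing it out again takes about 5 N, then the force dips. Let go within 3 mm of a notch's centre it draws itself to the centre
- cursor_top (a point): middle of the cursor's top face. The cursor is a wooden bridge across the rail, 110 mm long across it (board x -55 to 55, with a short point towards the stand), 28 mm thick along the rail (faces 14 mm either side of this point), 26 to 55 mm above the shelf; its two feet reach down to 17 mm
- pin (a joint): how far in m the cursor's brass pin has dropped: under 0.001 between notches (the top of its 14 mm head stands about 6 mm above the cursor's top), about 0.0043 when seated in a notch (head about 2 mm above)
- cursor_left: the cursor's side plate towards the board's +y, 104 mm wide, from 26 to 53 mm high, outer face 14 mm from the cursor's middle (origin on the shelf under the cursor's middle); push here to move the cursor to -y
- cursor_right: the cursor's side plate towards the board's -y, the same size; push here to move the cursor to +y
- bar1: loose upright bar of 1 golden bead on a 16 mm square foot, standing in a socket of the stand, 22 mm tall from its underside (top 36 mm above the shelf), 12 mm thick; origin at the centre of its underside
- bar2: loose upright bar of 2 golden beads on a 16 mm square foot, standing in a socket of the stand, 34 mm tall from its underside (top 48 mm above the shelf), 12 mm thick; origin at the centre of its underside
- bar3: loose upright bar of 3 golden beads on a 16 mm square foot, standing in a socket of the stand, 46 mm tall from its underside (top 60 mm above the shelf), 12 mm thick; origin at the centre of its underside; always in the middle socket
- bar4: loose upright bar of 4 golden beads on a 16 mm square foot, standing in a socket of the stand, 58 mm tall from its underside (top 72 mm above the shelf), 12 mm thick; origin at the centre of its underside
- bar5: loose upright bar of 5 golden beads on a 16 mm square foot, standing in a socket of the stand, 70 mm tall from its underside (top 84 mm above the shelf), 12 mm thick; origin at the centre of its underside; the five-bead bar, the tallest, never in the middle socket
- dish: the squat white porcelain dish, 100 mm across, 32 mm high, loose, to be left alone; origin at the centre of its underside
- tumbler: the ridged green plastic tumbler, 68 mm across, 85 mm high, loose, to be left alone; origin at the centre of its underside
- pinebox: the pine box with a sliding top, 90 x 150 mm, 58 mm high, loose, to be left alone; origin at the centre of its underside
- cylinder_weight: a small knobbed wooden cylinder, 34 mm across, 54 mm high, loose, to be left alone; origin at the centre of its underside
- wood_ring: a flat wooden ring, 52 mm across, 16 mm high, loose, to be left alone; origin at the centre of its underside
- counter_block: a small wooden block, 30 x 50 x 20 mm, loose, to be left alone; origin at the centre of its underside
- stand_mid (a point): middle socket of the slotted stand along the board's far edge, on the socket floor (board x = 82, y = 0, 14 mm above the shelf). The stand spans board x = 65 to 99 mm, 26 mm high; its five 20 mm square sockets have the same y values as the notches, so each notch lies straight in front of one socket
Things that resemble listed ones, but are neither listed nor needed, are in the scene too. What is shaped like the bar4 but blue is not meant.

How it is judged:
By the outcome, as a careful person would: the job done as asked, in the order asked, and still so for the second after the job is handed in, with the robot touching nothing.
It also fails if it takes over 45 s, if anything falls off the work surface, if the arm or the gripper's body presses on something with over 40 N, if the wrist force passes 120 N, or if a joint passes its speed limit or range.

ROBOT

A 6-joint arm with a two-finger parallel gripper is mounted at the origin on the work surface. World frame = base frame: x ahead of the robot, y to its left, z up, the work surface at z = 0. Lengths are in mm, angles in rad, forces in N, time in s.
With the tool pointing down it reaches from about 275 to 1000 mm from the base axis. Payload 8.4 kg.
Tool frame: the origin (TCP) lies between the finger pads; the fingertips stand 22 mm ahead of it and the grasp point (between the pads) lies 3 mm ahead of it; z points along the fingers, y is the line along which they close (so a half turn about z gives the same grasp; the last joint's range is limited). The gripper opens to 85 mm and grips with 20 to 120 N. Pads are 22 mm wide; open, the fingers measure 114 mm over their backs; the gripper's body (76 mm by 85 mm) begins 54 mm behind the grasp point. The pads swing forward as they close: fully open they stand 13 mm farther back than shut.
Start: joints at [1.341, 0.353, 1.633, -0, 1.155, -0.002], TCP at [141.145, 608.856, 253.281] pointing down, gripper open.
Joint ranges: [-2.63, 2.63], [-0.92, 2.1], [0.06, 2.66], [-1.3, 4.44], [0, 2.69], [-3.02, 3.02]. Speed limits (rad/s): [2.22, 2.22, 2.79, 3.14, 3.14, 3.14].

INTERFACE

Orientations are given as [roll, pitch, yaw] about the fixed x, y, z axes, in that order (R = Rz(yaw) Ry(pitch) Rx(roll)).
In Python, from rig import r, grab_frame gives the robot as it stands.
- The arm moves only by the shell command python3 -m inch 'ROWS' [FORCE]. ROWS is JSON, a list of rows, each a list of 7 numbers: the turn, a rotation vector about the tool's x, y, z as a fraction of full scale, then the shift along the tool's x, y, z as a fraction of full scale, then the closure, from 0 (fully open) to 1 (shut). In form: [[rx, ry, rz, dx, dy, dz, fingers], ...]. A call has 1 to 8 rows; each row shifts and turns the commanded pose from where the row before left it, along the tool's axes as they then stand; what a row does not reach is not made up. Full scale, the value 1, is 2.5 cm for a shift and pi rad for a turn. A row lasts 1/12 s, in which the tool goes at most 41.7 mm and 7.16 degrees, less where a joint would pass 70% of its speed; a pose out of reach is approached as far as the arm can. A call with a number of a shift or a turn outside -1 to 1 is refused whole. A call with a gripper value outside its range is refused whole. The fingers move at their own pace and stop on an object; FORCE is the grip in N (left out, the last holds). Time passes only in rows, so rows that do not move let the fingers close. It gives the time, the measured TCP pose, the force, the opening and the grip force at its end, in the units of the state.
- r.sense(): the state, without advancing time (a new reading comes with each control period).
- grab_frame(name): name is "scene" or "top"; returns a dict with "pixels" (480x640x3 uint8, red, green, blue), "z_map" (480x640 float32, mm along the optical axis (not along the pixel's ray), 0 where there is no reading), "vertical_fov" (degrees; the focal length in pixels is half the picture's height over the tangent of half this angle, whatever the lens; pixels are square), "cx", "cy" (the principal point, pixels), "cam_to_world" (4x4, takes a point from camera to world coordinates). Camera axes: x right, y down, z forward; pixel columns grow to the right and rows downward; lengths in mm; the calibration is good to about 2 mm. A picture is of the moment at which its call begins.
- r.sign_off(): hands the job in; it is judged then, once.
The state is a dict: "clock": time; "qpos": joint angles; "qvel": joint speeds; "joint_efforts": joint torques, N m; "eef_pos": TCP position; "tcp_rot": TCP orientation; "contact_force": force on the tool from outside, world axes, zero at the start; "wrist_torque": the same for the moment, N m; "opening": opening from 0.0 (shut) to 1.0 (fully open); "grasp_force": force on a finger pad.
Only numpy, scipy, OpenCV 4.12 (cv2) and the standard library are available. Lean on these libraries where they do the work, as an engineer would, in place of code of your own. Each camera call takes 0.05 s, during which the arm holds its last target. There are 200 camera calls.

## Working session

There is one attempt and no reset: what is moved stays moved. The work goes in short steps, Python scripts to look and compute and a shell command to move; the robot and the scene stay as the last step left them, time stands still between calls to the robot, and variables do not carry over. Pictures are saved under pics/ and viewed, at most 10 in all, crops included, and the job is handed in when it is done.

```bash
mkdir -p pics
python3 - <<'E'
from rig import r, grab_frame
import cv2,numpy as np
for n in("scene","top"):
    f=grab_frame(n); cv2.imwrite(f"pics/{n}0.png",f["pixels"][:,:,::-1]); np.savez(f"{n}0.npz",**f)
    print(n,f["vertical_fov"],f["cx"],f["cy"],np.round(f["cam_to_world"],3).tolist())
s=r.sense();print(s)
E
```

```text
scene 57.856977613186444 324.00854042063634 239.19101692054815 [[0.822, 0.457, -0.339, 824.456], [0.569, -0.656, 0.496, -313.766], [0.004, -0.6, -0.8, 638.364], [0.0, 0.0, 0.0, 1.0]]
top 44.034759160911726 328.5093306248263 241.20065554170316 [[0.084, -0.967, 0.24, 321.356], [-0.996, -0.083, 0.014, 46.299], [0.007, -0.24, -0.971, 1219.956], [0.0, 0.0, 0.0, 1.0]]
{'clock': 0.1, 'qpos': array([ 1.34063947e+00,  3.53622934e-01,  1.63405222e+00,  2.65554364e-05,
        1.15517865e+00, -2.36058036e-03]), 'qvel': array([ 0.00072201, -0.00081033, -0.00128215, -0.00022469,  0.00053937,
       -0.00057768]), 'joint_efforts': array([ 3.37124893e-04, -6.06356764e+01, -3.42823648e+01, -1.68604066e-05,
        3.97801588e-03, -1.39580217e-05]), 'eef_pos': array([141.02383618, 608.48098339, 252.61244575]), 'tcp_rot': array([-3.14033157e+00, -2.72581272e-05,  2.91378562e+00]), 'contact_force': array([0.20225889, 0.36456806, 0.38319801]), 'wrist_torque': array([-0.04014655, -0.00544418,  0.03597606]), 'grasp_force': 0.0, 'opening': 0.998094692009613}
```

View pics/scene0.png

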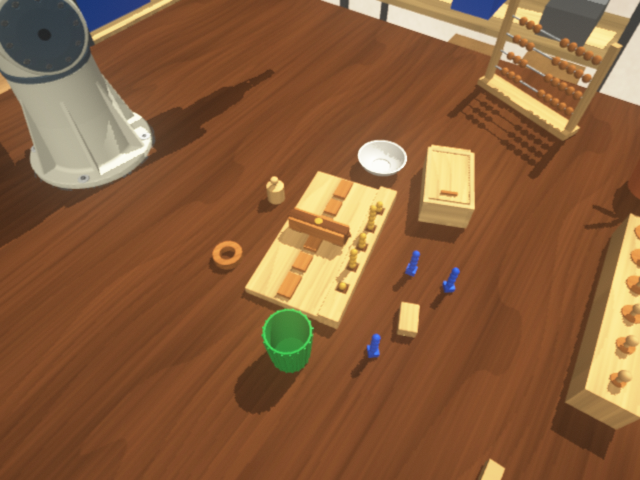

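View pics/top0.png

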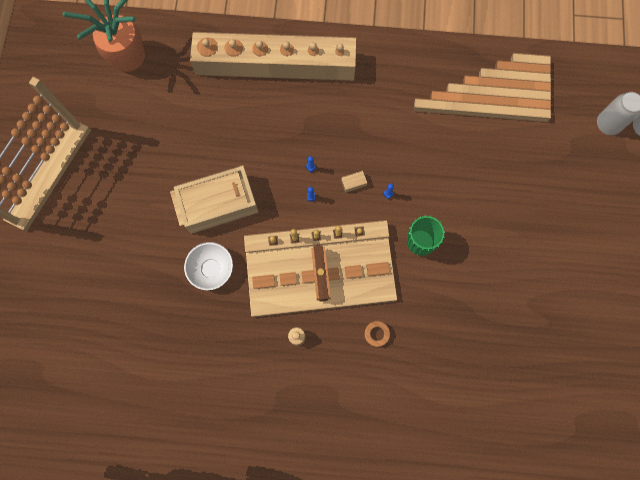

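The board is at top (320,270), with the cursor at top (320,272) and scene (320,225). The bead bars run along the far edge at top (273..359,235) and scene (380,208)..(343,287). Lookalikes are the blue bars at top (311,163), (311,194) and (390,190). Next I take a close crop and measure.

```bash
cat > h.py <<'E'
import numpy as np,cv2
def load(n):
    f=dict(np.load(n)); f["F"]=240/np.tan(np.radians(float(f["vertical_fov"])/2)); return f
def ray(f,u,v,z):
    T=f["cam_to_world"]; d=T[:3,:3]@np.array([(u-f["cx"])/f["F"],(v-f["cy"])/f["F"],1]); o=T[:3,3]
    return o+d*(z-o[2])/d[2]
def cloud(f):
    v,u=np.mgrid[:480,:640]; Z=f["z_map"].astype(float)
    P=np.stack([(u-f["cx"])/f["F"]*Z,(v-f["cy"])/f["F"]*Z,Z],-1)
    return P@f["cam_to_world"][:3,:3].T+f["cam_to_world"][:3,3]
E
python3 - <<'E'
from h import *
a=load("top0.npz");b=load("scene0.npz")
c1=cv2.resize(a["pixels"][210:325,235:405],None,fx=3.5,fy=3.5,interpolation=2)
c2=cv2.resize(b["pixels"][165:330,235:415],None,fx=3.3,fy=3.3,interpolation=2)
w=max(c1.shape[1],c2.shape[1]);
cv2.imwrite("pics/c1.png",c1[:,:,::-1]);cv2.imwrite("pics/c2.png",c2[:,:,::-1])
# rail: orange segments
hsv=cv2.cvtColor(a["pixels"],cv2.COLOR_RGB2HSV)
m=cv2.inRange(hsv,(5,120,120),(16,255,255));m[:250]=0;m[300:]=0;m[:,:245]=0;m[:,395:]=0
n,l,s,ce=cv2.connectedComponentsWithStats(m)
for i in range(1,n):
    if s[i,4]>15: print(s[i].tolist(),ce[i].round(1),ray(a,*ce[i],24).round(1))
for nm,f in(("top",a),("scene",b)):
    P=cloud(f); h=cv2.cvtColor(f["pixels"],cv2.COLOR_RGB2HSV)
    print(nm,"z at",[P[y,x].round(0).tolist() for x,y in ([(320,255),(263,283)] if nm=="top" else [(375,210),(362,238),(305,222)])])
E
```

```text
[301, 250, 19, 49, 315] [311.4 275. ] [542.8  92.1  24. ]
[323, 250, 18, 48, 255] [330.1 273.2] [549.8  54.4  24. ]
[366, 262, 24, 14, 267] [377.5 268.4] [568.1 -41.7  24. ]
[345, 265, 17, 13, 197] [353.1 271.1] [558.2   7.7  24. ]
[279, 272, 18, 14, 203] [287.7 278.2] [531.9 139.8  24. ]
[252, 275, 23, 13, 263] [263.1 281.1] [521.9 189.3  24. ]
top z at [[579.0, 77.0, 56.0], [518.0, 189.0, 24.0]]
scene z at [[623.0, 133.0, 80.0], [629.0, 86.0, 56.0], [528.0, 61.0, 53.0]]
```

View pics/c2.png

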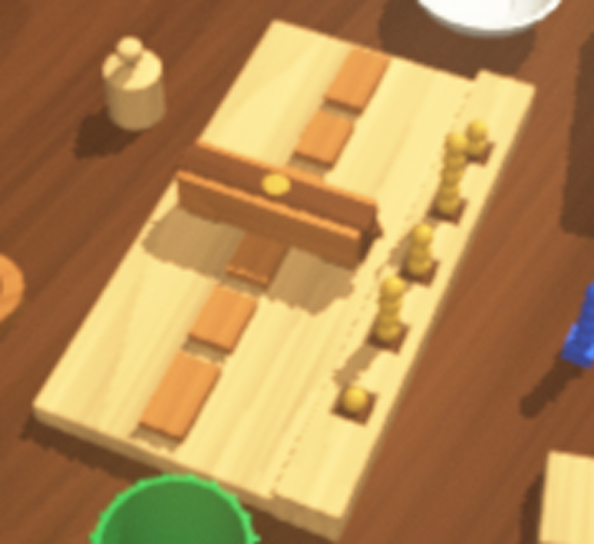

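View pics/c1.png

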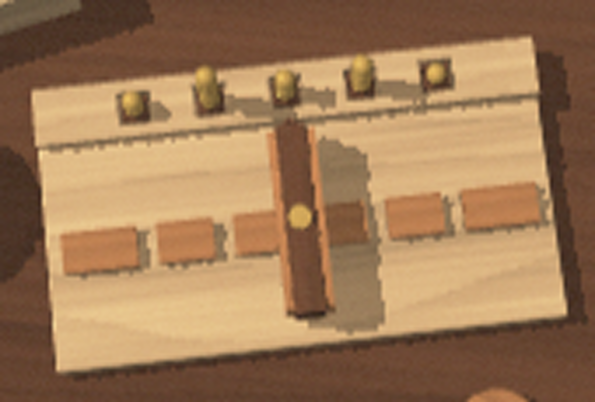

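The close crop (c2) shows the bars from +y to -y: short at (477,135), tallest at (452,175), the middle three-bead bar at (420,250), then (390,310), then one bead at (353,400). The five-bead bar is therefore in the y=+45 socket. I check that by height, locate the pin, and start turning and closing.

```bash
cat >> h.py <<'E'
O=np.array([545,73.8]);Y=np.array([-.196,.981]);X=np.array([.981,.196])
def tob(p): d=np.asarray(p)[...,:2]-O; return np.stack([d@X,d@Y,np.asarray(p)[...,2]],-1)
def look(f):
    h=cv2.cvtColor(f["pixels"],cv2.COLOR_RGB2HSV); B=tob(cloud(f))
    y=cv2.inRange(h,(18,100,100),(34,255,255))>0
    n=y&(abs(B[...,0])<15)&(B[...,2]>48)&(B[...,2]<70)&(abs(B[...,1])<125)
    v,u=np.nonzero(n)
    if len(u): print("pin px",u.mean().round(1),v.mean().round(1),len(u),"board",tob(ray(f,u.mean(),v.mean(),58)).round(1),"depth z",np.median(B[n][:,2]).round(1))
    t=(B[...,2]>47)&(B[...,2]<57)&(abs(B[...,0])<50)&(abs(B[...,1])<135)
    if t.any(): print("cursor top y range",np.percentile(B[t][:,1],[3,50,97]).round(1))
    return B
E
python3 - <<'E'
from h import *
for n in("top0.npz","scene0.npz"):
    f=load(n);B=look(f)
    for y in(90,45,0,-45,-90):
        m=(abs(B[...,1]-y)<10)&(abs(B[...,0]-82)<12); print(y,np.percentile(B[m][:,2],98).round(0),end="; ")
    print()
E
python3 -m inch '[[0,0,-0.034,0,0,0,1],[0,0,-0.034,0,0,0,1],[0,0,-0.034,0,0,0,1],[0,0,-0.034,0,0,0,1]]' 20
```

```text
pin px 320.4 271.5 34 board [ 0.1 -0.  58. ] depth z 57.0
cursor top y range [-13.2   0.5  13.3]
90 50.0; 45 85.0; 0 63.0; -45 75.0; -90 37.0; 
pin px 318.1 220.3 39 board [ 1.8 -0.6 58. ] depth z 56.6
cursor top y range [-14.1  -4.   13.3]
90 49.0; 45 84.0; 0 60.0; -45 72.0; -90 36.0; 
clock: 0.43
eef_pos: [141.1, 608.6, 252.9]
tcp_rot: [-3.141, -0.0, -2.937]
contact_force: [-0.6, -0.7, 0.4]
opening: 0.452
grasp_force: 0.0
```

The heights agree (85 at +45) and the cursor sits at y≈0. Next I travel to board (-20,-60), staying high.

```bash
python3 -m inch '[[0,0,0,-0.41,-1,0,1],[0,0,0,-0.41,-1,0,1],[0,0,0,-0.41,-1,0,1],[0,0,0,-0.41,-1,0,1],[0,0,0,-0.41,-1,0,1],[0,0,0,-0.41,-1,0,1],[0,0,0,-0.41,-1,0,1],[0,0,0,-0.41,-1,0,1]]'
python3 -m inch '[[0,0,0,-0.41,-1,0,1],[0,0,0,-0.41,-1,0,1],[0,0,0,-0.41,-1,0,1],[0,0,0,-0.41,-1,0,1],[0,0,0,-0.41,-1,0,1],[0,0,0,-0.41,-1,0,1],[0,0,0,-0.41,-1,0,1],[0,0,0,-0.41,-1,0,1]]'
python3 -m inch '[[0,0,0,-0.41,-1,0,1],[0,0,0,-0.41,-1,0,1],[0,0,0,-0.41,-1,0,1],[0,0,0,-0.41,-1,0,1],[0,0,0,-0.41,-1,0,1],[0,0,0,-0.41,-1,0,1],[0,0,0,-0.41,-1,0,1],[0,0,0,0,0,0,1]]'
python3 -c "
from h import *;from rig import r;s=r.sense();print(tob(s['eef_pos']),s['opening'],s['contact_force'])"
```

```text
clock: 1.1
eef_pos: [261.5, 427.7, 253.0]
tcp_rot: [-3.141, -0.0, -2.942]
contact_force: [-0.0, 0.1, 0.2]
opening: 0.004
grasp_force: 0.0
clock: 1.77
eef_pos: [381.5, 248.0, 253.2]
tcp_rot: [-3.141, -0.0, -2.942]
contact_force: [0.6, 0.6, 0.4]
opening: -0.001
grasp_force: 0.0
clock: 2.43
eef_pos: [488.2, 88.9, 253.2]
tcp_rot: [-3.14, 0.001, -2.944]
contact_force: [1.2, 0.2, 0.1]
opening: -0.0
grasp_force: 0.0
[-52.77405775  25.97455587 253.19478716] -5.8430089048902415e-05 [1.16779375 0.15572964 0.08108325]
```

```bash
python3 -m inch '[[0,0,0,-0.33,-0.81,0,1],[0,0,0,-0.33,-0.81,0,1],[0,0,0,-0.33,-0.81,0,1],[0,0,0,-0.33,-0.81,0,1],[0,0,0,0,0,0.8,1],[0,0,0,0,0,0.8,1],[0,0,0,0,0,0.8,1],[0,0,0,0,0,0.8,1]]'
python3 -m inch '[[0,0,0,0,0,0.8,1],[0,0,0,0,0,0.8,1],[0,0,0,0,0,0.8,1],[0,0,0,0,0,0.8,1],[0,0,0,0,0,0.5,1],[0,0,0,0,0,0,1]]'
python3 - <<'E'
from h import *;from rig import r,grab_frame
f=grab_frame("scene");np.savez("s1.npz",**f)
s=r.sense();print(tob(s['eef_pos']),s['contact_force'])
f=load("s1.npz");B=look(f)
cv2.imwrite("pics/s1.png",cv2.resize(f["pixels"][130:350,200:430],None,fx=2.6,fy=2.6,interpolation=2)[:,:,::-1])
E
```

```text
clock: 3.1
eef_pos: [534.1, 19.3, 172.3]
tcp_rot: [3.141, -0.0, -2.943]
contact_force: [0.2, 0.5, -0.0]
opening: -0.001
grasp_force: 0.0
clock: 3.6
eef_pos: [532.3, 19.4, 78.1]
tcp_rot: [3.141, -0.005, -2.942]
contact_force: [-0.3, 0.9, -0.2]
opening: -0.003
grasp_force: 0.0
[-22.21897642 -51.02495696  79.55410518] [-0.65967298  0.55206802  0.56922362]
pin px 318.1 220.3 42 board [ 1.8 -0.5 58. ] depth z 56.4
cursor top y range [-14.1  -3.4  13. ]
```

View pics/s1.png

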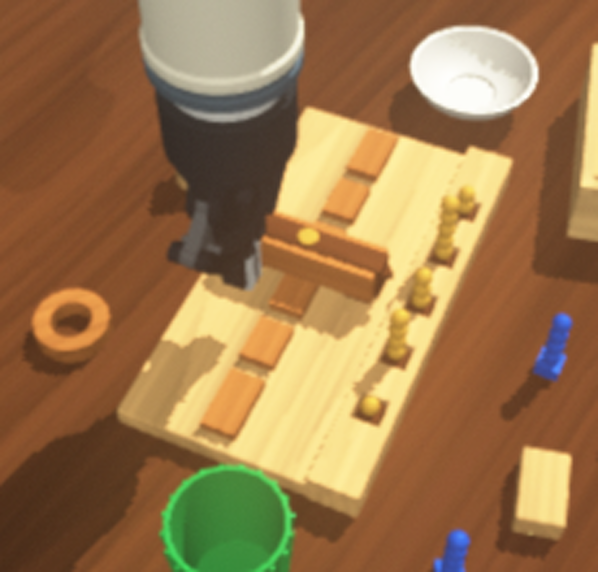

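The fingertips are at about crop (245,280), on the -y side of the cursor (315,255), with a wider knuckle visible at (185,250). I check the gripper's profile in depth before going lower.

Run:
```python
from h import *;from rig import r,grab_frame
g=grab_frame("top");np.savez("t1.npz",**g)
for n in("s1.npz","t1.npz"):
    f=load(n);B=tob(cloud(f)); p=f["pixels"].astype(int)
    d=((p.max(2)-p.min(2))<45)
    for z in range(50,200,10):
        m=d&(abs(B[...,2]-z)<5)&(abs(B[...,0]+22)<80)&(abs(B[...,1]+51)<80)
        if m.sum()>5: print(n,z,m.sum(),"x",np.percentile(B[m][:,0],[2,98]).round(),"y",np.percentile(B[m][:,1],[2,98]).round())
s=r.sense();print(tob(s['eef_pos']))
```

```text
s1.npz 70 40 x [-28. -11.] y [-64. -49.]
s1.npz 80 36 x [-23. -11.] y [-64. -48.]
s1.npz 90 24 x [-15. -11.] y [-61. -45.]
s1.npz 100 29 x [-15.  -9.] y [-78. -43.]
s1.npz 110 100 x [-30.  -9.] y [-83. -41.]
s1.npz 120 80 x [-29.  -5.] y [-92. -17.]
s1.npz 130 85 x [-15.  -4.] y [-97. -16.]
s1.npz 140 125 x [-32.  -4.] y [-111.  -35.]
s1.npz 150 238 x [-33.  -2.] y [-112.  -43.]
s1.npz 160 168 x [-27.  -2.] y [-99. -61.]
s1.npz 170 109 x [-30. -10.] y [-93. -67.]
s1.npz 180 74 x [-32. -10.] y [-89. -80.]
s1.npz 190 191 x [-44.  14.] y [-88. -61.]
t1.npz 150 22 x [-29. -13.] y [-112.   -6.]
t1.npz 160 10 x [-28. -18.] y [-103.   -9.]
t1.npz 170 8 x [-19. -15.] y [-13.  -9.]
[-21.32215795 -51.2178496   80.59201457]
```

Fingertip half-thickness is about 13 mm, and the knuckles sit 20 mm above the TCP, clear of the cursor top. I lower 21 mm and then approach.

```bash
python3 -m inch '[[0,0,0,0,0,0.42,1],[0,0,0,0,0,0.42,1],[0,0,0,0,0,0,1],[0,0,0,0,0.25,0,1],[0,0,0,0,0.25,0,1],[0,0,0,0,0.2,0,1],[0,0,0,0,0,0,1]]'
python3 -c "
from h import *;from rig import r;s=r.sense();print(tob(s['eef_pos']),s['contact_force'])"
python3 -m inch '[[0,0,0,0,0.08,0,1],[0,0,0,0,0.08,0,1],[0,0,0,0,0.08,0,1],[0,0,0,0,0,0,1]]'
python3 - <<'E'
from h import *;from rig import r,grab_frame
np.savez("s2.npz",**grab_frame("scene"));s=r.sense();print(tob(s['eef_pos']),s['contact_force']@np.r_[Y,0]);look(load("s2.npz"))
E
```

```text
clock: 4.28
eef_pos: [531.0, 37.4, 60.1]
tcp_rot: [3.141, 0.0, -2.941]
contact_force: [-0.5, 0.5, -0.5]
opening: -0.0
grasp_force: 0.0
[-20.84894215 -33.01280219  60.11468948] [-0.48421055  0.49717311 -0.48317567]
clock: 4.62
eef_pos: [529.9, 42.4, 59.9]
tcp_rot: [-3.141, 0.0, -2.942]
contact_force: [-0.2, -0.8, 0.2]
opening: 0.003
grasp_force: 0.0
[-20.96094589 -28.02725061  59.87061265] 0.20277782233467476
pin px 318.2 220.1 44 board [ 1.8 -0.2 58. ] depth z 56.5
cursor top y range [-39.2  -5.1  13.4]
```

```bash
python3 -m inch '[[0,0,0,0,0.06,0,1],[0,0,0,0,0.06,0,1],[0,0,0,0,0.06,0,1],[0,0,0,0,0,0,1]]'
python3 -m inch '[[0,0,0,0,0.06,0,1],[0,0,0,0,0.06,0,1],[0,0,0,0,0.06,0,1],[0,0,0,0,0,0,1]]'
python3 - <<'E'
from h import *;from rig import r,grab_frame
np.savez("s3.npz",**grab_frame("scene"));s=r.sense();print(tob(s['eef_pos']),s['contact_force']@np.r_[Y,0]);look(load("s3.npz"))
E
```

```text
clock: 5.0
eef_pos: [529.0, 46.7, 59.8]
tcp_rot: [3.142, 0.0, -2.942]
contact_force: [-0.1, -2.2, 0.3]
opening: 0.001
grasp_force: 1.0
clock: 5.33
eef_pos: [528.0, 51.4, 59.7]
tcp_rot: [3.141, -0.0, -2.942]
contact_force: [0.5, 0.3, 0.1]
opening: 0.001
grasp_force: 0.0
[-21.14771113 -18.73259253  59.69472734] 0.2893306057805682
pin px 320.3 214.9 48 board [ 0.3 12.1 58. ] depth z 60.2
cursor top y range [-30.7   3.2  23.4]
```

Out of the middle notch, with the pin head up. I keep pushing gently.

```bash
python3 -m inch '[[0,0,0,0,0.12,0,1],[0,0,0,0,0.12,0,1],[0,0,0,0,0.12,0,1],[0,0,0,0,0.12,0,1],[0,0,0,0,0.12,0,1],[0,0,0,0,0.12,0,1],[0,0,0,0,0.12,0,1],[0,0,0,0,0,0,1]]'
python3 -m inch '[[0,0,0,0,0.06,0,1],[0,0,0,0,0.06,0,1],[0,0,0,0,0.06,0,1],[0,0,0,0,0,0,1]]'
python3 - <<'E'
from h import *;from rig import r,grab_frame
np.savez("s4.npz",**grab_frame("scene"));s=r.sense();print(tob(s['eef_pos']),s['contact_force']@np.r_[Y,0]);look(load("s4.npz"))
E
```

```text
clock: 6.05
eef_pos: [523.8, 72.1, 59.8]
tcp_rot: [3.141, -0.0, -2.942]
contact_force: [-0.5, -0.3, -0.6]
opening: -0.002
grasp_force: 0.0
clock: 6.38
eef_pos: [523.0, 76.2, 59.8]
tcp_rot: [3.141, 0.0, -2.942]
contact_force: [0.1, -0.2, 0.1]
opening: -0.0
grasp_force: 0.0
[-21.10416792   6.55017795  59.78623107] -0.2660912818564558
pin px 326.1 204.7 48 board [ 0.4 37.9 58. ] depth z 60.1
cursor top y range [-5.3 28.3 48.1]
```

```bash
python3 -m inch '[[0,0,0,0,0.05,0,1],[0,0,0,0,0.05,0,1],[0,0,0,0,0.05,0,1],[0,0,0,0,0.04,0,1],[0,0,0,0,0,0,1]]'
python3 - <<'E'
from h import *;from rig import r,grab_frame
np.savez("s5.npz",**grab_frame("scene"));s=r.sense();print(tob(s['eef_pos']),s['contact_force']@np.r_[Y,0]);look(load("s5.npz"))
E
```

```text
clock: 6.85
eef_pos: [522.0, 80.8, 59.8]
tcp_rot: [3.141, -0.0, -2.942]
contact_force: [0.2, -0.6, 0.5]
opening: -0.001
grasp_force: 0.0
[-21.16368185  11.35009507  59.75553015] -0.12850902711093584
pin px 327.4 202.8 45 board [ 0.7 43.1 58. ] depth z 60.0
cursor top y range [-0.9 34.3 54.2]
```

```bash
python3 -m inch '[[0,0,0,0,0.04,0,1],[0,0,0,0,0.04,0,1],[0,0,0,0,0,0,1]]'
python3 - <<'E'
from h import *;from rig import r,grab_frame
np.savez("s5.npz",**grab_frame("scene"));s=r.sense();print(tob(s['eef_pos']),s['contact_force']@np.r_[Y,0]);look(load("s5.npz"))
E
```

```text
clock: 7.15
eef_pos: [521.7, 82.7, 59.8]
tcp_rot: [3.142, -0.0, -2.942]
contact_force: [0.2, 0.5, 0.6]
opening: 0.002
grasp_force: 0.0
[-21.1322195   13.28009728  59.77670617] 0.15086488217869043
pin px 328.4 202.3 42 board [ 1.8 44.9 58. ] depth z 57.0
cursor top y range [ 1.2 39.  58.4]
```

The pin has dropped to 57 at y≈45, matching its seated reading at the start. I back off, lift and verify.

```bash
python3 -m inch '[[0,0,0,0,-0.3,0,1],[0,0,0,0,-0.5,0,1],[0,0,0,0,-0.5,0,1],[0,0,0,0,0,-0.8,1],[0,0,0,0,0,-0.9,1],[0,0,0,0,0,-0.9,1],[0,0,0,0,0,-0.9,1],[0,0,0,0,0,-0.9,1]]'
python3 -m inch '[[0,0,0,0,-0.8,-0.5,1],[0,0,0,0.8,-0.8,0,1],[0,0,0,0.8,-0.8,0,1],[0,0,0,0.8,-0.8,0,1],[0,0,0,0.8,-0.8,0,1],[0,0,0,0.8,-0.8,0,1],[0,0,0,0,0,0,1],[0,0,0,0,0,0,1]]'
python3 - <<'E'
from h import *;from rig import r,grab_frame
for n in("scene","top"):
    np.savez("e.npz",**grab_frame(n));f=load("e.npz");B=look(f)
    for y in(90,45,0,-45,-90):
        m=(abs(B[...,1]-y)<10)&(abs(B[...,0]-82)<12); print(y,np.percentile(B[m][:,2],98).round(0),end="; ")
    print(); cv2.imwrite(f"pics/e_{n}.png",f["pixels"][:,:,::-1])
E
```

```text
clock: 7.87
eef_pos: [528.2, 49.2, 170.8]
tcp_rot: [-3.141, -0.0, -2.943]
contact_force: [-0.2, -0.1, 0.4]
opening: -0.001
grasp_force: 0.0
clock: 8.53
eef_pos: [453.3, -88.6, 182.5]
tcp_rot: [-3.141, 0.0, -2.946]
contact_force: [1.2, -0.0, 0.6]
opening: 0.001
grasp_force: 0.0
pin px 328.2 202.1 43 board [ 1.3 45.1 58. ] depth z 56.8
cursor top y range [30.5 40.4 58.5]
90 48.0; 45 84.0; 0 60.0; -45 72.0; -90 37.0; 
pin px 298.0 274.1 35 board [-0.1 44.8 58. ] depth z 55.9
cursor top y range [31.8 44.5 58.3]
90 48.0; 45 86.0; 0 60.0; -45 73.0; -90 38.0;
```

View pics/e_scene.png

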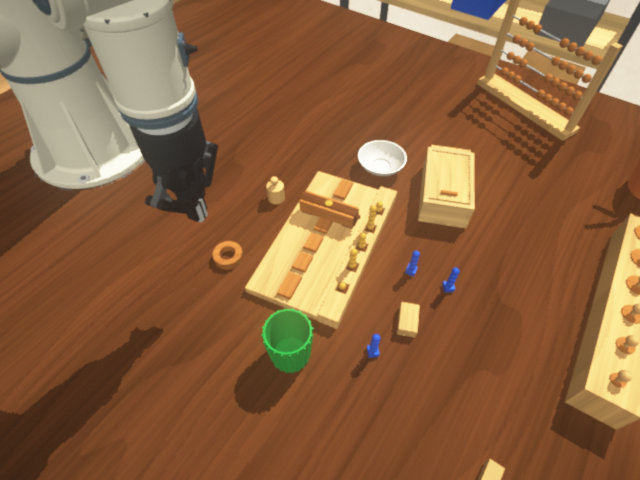

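The cursor rests at (328,205) with its point towards the five-bead bar at (372,217). Nothing else has moved and the arm is clear.

```bash
python3 -c "
from rig import r;print(r.sign_off())"
```

```text
the job is handed in; nothing more can be done
None
```

The cursor now rests in the y = +45 mm notch, straight in front of the five-bead bar. Both cameras put it at about 45 mm with the pin dropped; nothing else moved, the arm is clear, and the job is handed in.

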